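# Hold a glued gift-box base square against the jig fence

### The arm

A 6-joint arm with a two-finger parallel gripper is mounted at the origin on the work surface. World frame = base frame: x ahead of the robot, y to its left, z up, the work surface at z = 0. Lengths are in m, angles in rad, forces in N, time in s.
With the tool pointing down it reaches from about 0.25 to 0.85 m from the base axis. Payload 12.5 kg.
Tool frame: the origin (TCP) lies midway between the tips of the shut fingers; the grasp point (between the pads) lies 19 mm behind it; z points along the fingers, y is the line along which they close (so a half turn about z gives the same grasp; the last joint's range is limited). The gripper opens to 93 mm and grips with 3 to 60 N. Pads are 15 mm wide; open, the fingers measure 128 mm over their backs; the gripper's body (75 mm by 188 mm) begins 65 mm behind the grasp point.
Start: joints at [-1.356, 0.351, 1.652, -0, 1.139, -0.085], TCP at [0.162, -0.525, 0.219] pointing down, gripper open.
Joint ranges: [-2.75, 2.75], [-0.79, 2.1], [0.01, 2.65], [-1.57, 4.71], [0.07, 3.14], [-2.87, 2.87]. Speed limits (rad/s): [2.22, 2.22, 2.79, 3.14, 3.14, 3.14].

### API

Orientations are given as [roll, pitch, yaw] about the fixed x, y, z axes, in that order (R = Rz(yaw) Ry(pitch) Rx(roll)).
In Python, from bench import observe, get_image, hand_in gives the robot as it stands.
- The arm moves only by the tool servo_tool, never from a script. Its argument "commands" is a list of rows, each a list of 3 entries, a list of its own where there are three numbers: the turn, a rotation vector about the tool's x, y, z in degrees, then the shift along the tool's x, y, z in mm, then the opening in per cent of the stroke, from 0 (shut) to 100 (fully open). A call has 1 to 8 rows; each row shifts and turns the commanded pose from where the row before left it, along the tool's axes as they then stand; what a row does not reach is not made up. A row lasts 1/10 s, in which the tool goes at most 50 mm and 8.59 degrees, less where a joint would pass 70% of its speed; a pose out of reach is approached as far as the arm can. A call is refused whole if a number of a shift passes 50 or a number of a turn 8.59, either way. A call with a gripper value outside its range is refused whole. The fingers move at their own pace and stop on an object; the grip force is fixed at half the most. Time passes only in rows, so rows that do not move let the fingers close. It gives the time, the measured TCP pose, the force, the opening and the grip force at its end, in the units of the state.
- observe(): the state, without advancing time (a new reading comes with each control period).
- get_image(name): name is "scene" or "side" or "wrist"; returns a dict with "frame" (384x512x3 uint8, blue, green, red), "camera_matrix" (3x3 intrinsics, pixels), "extrinsics" (4x4, takes a point from camera to world coordinates). Camera axes: x right, y down, z forward; pixel columns grow to the right and rows downward; lengths in m; the calibration is good to about 2 mm. A picture is of the moment at which its call begins. There is no depth.
- hand_in(): hands the job in; it is judged then, once.
The state is a dict: "t": time; "joints": joint angles; "joint_vel": joint speeds; "joint_efforts": joint torques, N m; "position": TCP position; "tcp_rot": TCP orientation; "wrist_force": force on the tool from outside, world axes, zero at the start; "ft_torque": the same for the moment, N m; "gripper_width": opening from 0.0 (shut) to 1.0 (fully open); "grasp_force": force on a finger pad.
Only numpy, scipy, OpenCV 4.12 (cv2) and the standard library are available. Lean on these libraries where they do the work, as an engineer would, in place of code of your own. Each camera call takes 0.05 s, during which the arm holds its last target. There are 200 camera calls.

### The job

Press the green start button of the glue timer fully down and let it spring back up. Then bring the open cream box base on the blue jig board up to the white-faced aluminium fence, so that one long side lies flush against the fence, backed by it over its whole length, and the floor lies flat on the board; with one diagonal push, down and towards the fence at once, press it firmly against fence and board together without crushing it. Finish while still holding that push, and leave the orange meter, the white bottle and the finished boxes where they are.

Things in the scene. Friction and masses are not known exactly. Their poses are not given: they have to be found in the camera images.
- box_base: loose open-topped rigid cream card box base, 0.10-0.20 kg: 100 mm along x, 130 mm along y, 30 mm high, walls and floor 4 mm. Origin: centre of underside, z up. Long sides face +x and -x. It starts on the board before the fence, +x side roughly towards it, up to 17 degrees askew. Firm is about 10 N down and 10 N to the fence (under 5 N is slack); card crushes at 80 N.
- fence: fixed straight aluminium fence on the board, its working face lined with slippery white plastic (friction about 0.2): 30 mm along its x, 240 mm along its y, 34 mm high (two screw heads, 3 mm higher). Origin at the centre of its underside, on the board's top face. Its working face looks to its own -x, so towards the fence is its +x; x and y lie parallel to those of the board.
- fence_face (a point): middle of the lower edge of the fence's working face, on the board's top face; axes as the fence's. A box base that is home has its origin 50 mm from this point along -x. Fingers set down inside the box base can push on the inner face of its fence-side wall and on its floor at once.
- board: fixed blue jig board lying on the table: 300 mm along its x, 270 mm along its y, 12 mm thick. Origin at the centre of its underside, its top face 12 mm above the table.
- timer: fixed grey timer housing on the table, 85 mm along its x, 100 mm along its y, 45 mm high, with two small lamps and the green start button on top. Origin at the centre of its underside. It stands left or right of the board; the meter is on the other side.
- start_top (a point): centre of the top face of the green round start button (30 mm across) when up, about 67 mm above the table; moves down with the button, which is pressed straight down. Black housing round the button, 44 mm across, 12 mm high, on the timer's top.
- start (a joint): travel of the start button: 0 up, 0.006 m fully down; a spring returns it. It starts to move at 1.5 N and is fully down at 5 N.
- meter: loose orange hand-held gas meter lying on its back, 90 x 62 x 50 mm plus an 18 mm yellow stub on its +x end. Origin at the centre of its underside. Bystander.
- bottle: loose upright white plastic bottle, 60 mm diameter, 140 mm high. Origin at the centre of its underside. Bystander, beyond the board at one side.
- finished: two finished closed cream boxes, one on the other, moving as one block, 98 x 98 x 55 mm. Origin at the centre of the underside. Bystander, beyond the board at the other side.
Not all that is in view belongs to the job. Leave any brown or turquoise look-alike of the box_base alone.

How it is judged:
By the outcome, as a careful person would: the job done as asked, in the order asked, and still so for the second after the job is handed in, while the arm keeps its last pose, push and grip.
It also fails if it takes over 48 s, if anything falls off the work surface, if the arm or the gripper's body presses on something with over 40 N, if the wrist force passes 120 N, or if a joint passes its speed limit or range.

## Working session

There is one attempt and no reset: what is moved stays moved. The work goes in short steps, Python scripts to look and compute and a tool call to move; the robot and the scene stay as the last step left them, time stands still between calls to the robot, and variables do not carry over. Pictures are saved under pics/ and viewed, at most 10 in all, crops included, and the job is handed in when it is done.

Besides the shell and the picture viewer there is one more tool, called after "Request:" as name([rows], argument=value, ...), one row to a line, values as JSON. servo_tool: Moves the arm, as the interface text tells. Its arguments: {"type":"object","properties":{"commands":{"type":"array"}},"required":["commands"]}

```bash
mkdir -p pics; cat > h.py <<'E'
import numpy as np, cv2
from bench import observe, get_image, hand_in
from scipy.spatial.transform import Rotation as R
def snap(n,f):
    d=get_image(n); cv2.imwrite('pics/'+f+'.png',d['frame']); np.savez('pics/'+f+'.npz',K=d['camera_matrix'],T=d['extrinsics']); return d
def ray(f,px,z):
    c=np.load('pics/'+f+'.npz');K,T=c['K'],c['T']
    v=T[:3,:3]@np.linalg.solve(K,[px[0],px[1],1]);o=T[:3,3]
    return o+v*(z-o[2])/v[2]
E
python3 - <<'E'
from h import *
a=snap('scene','s1')['frame'];b=snap('side','d1')['frame']
o=observe();print(o)
print(np.load('pics/s1.npz')['T'].round(3),np.load('pics/d1.npz')['T'].round(3))
cv2.imwrite('pics/s1b.png',cv2.resize(a,(800,600)))
E
```

```text
{'t': 0.1, 'joints': array([-1.35558746e+00,  3.51198913e-01,  1.65232515e+00, -9.34416587e-06,
        1.13909284e+00, -8.46270924e-02]), 'joint_vel': array([-0.00270605, -0.00151948, -0.00145808,  0.00017727,  0.00122684,
        0.00104875]), 'joint_efforts': array([-4.17910342e-04, -4.98028207e+01, -2.85706383e+01,  6.99475897e-02,
        2.38282525e-02, -4.60416175e-05]), 'position': array([ 0.16239505, -0.52517197,  0.21815948]), 'tcp_rot': array([-3.14057136e+00, -7.81230519e-05,  2.99839829e-01]), 'wrist_force': array([-1.04689443, -0.24848712, -0.44214142]), 'ft_torque': array([ 0.01713323, -0.00601463,  0.03495301]), 'grasp_force': 0.0, 'gripper_width': 1.0016636578655034}
[[-0.573  0.713 -0.405  0.944]
 [ 0.82   0.501 -0.279  0.224]
 [ 0.004 -0.492 -0.871  0.991]
 [ 0.     0.     0.     1.   ]] [[-0.779 -0.468  0.418 -0.119]
 [-0.627  0.599 -0.498  0.661]
 [-0.017 -0.65  -0.76   1.212]
 [ 0.     0.     0.     1.   ]]
```

View pics/s1b.png

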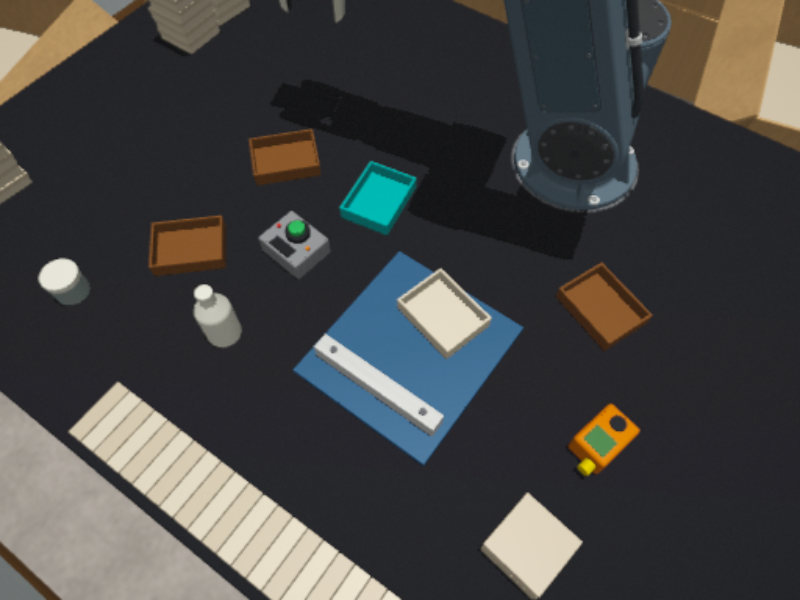

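View pics/d1.png

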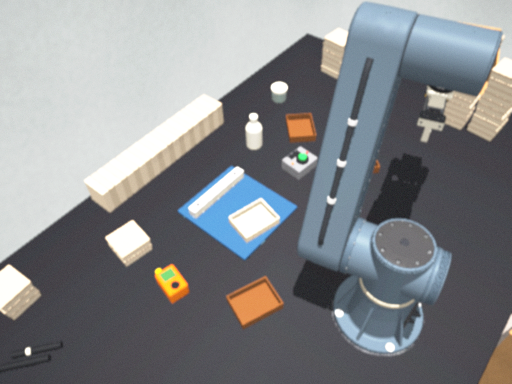

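Seen in the 800x600 scene view: the cream open base is on the blue board at (444,312). Look-alikes are brown at (285,155), (187,245) and (604,305), turquoise at (378,197), and closed finished boxes at (532,545). The green button is at (297,228) and the fence runs from (318,345) to (438,425). I choose the cream one on the board and check it in a crop.

```bash
python3 - <<'E'
import cv2
a=cv2.imread('pics/s1.png')
cv2.imwrite('pics/c1.png',cv2.resize(a[130:300,155:355],None,fx=4,fy=3.5,interpolation=cv2.INTER_CUBIC))
E
```

```text
(no output)
```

View pics/c1.png

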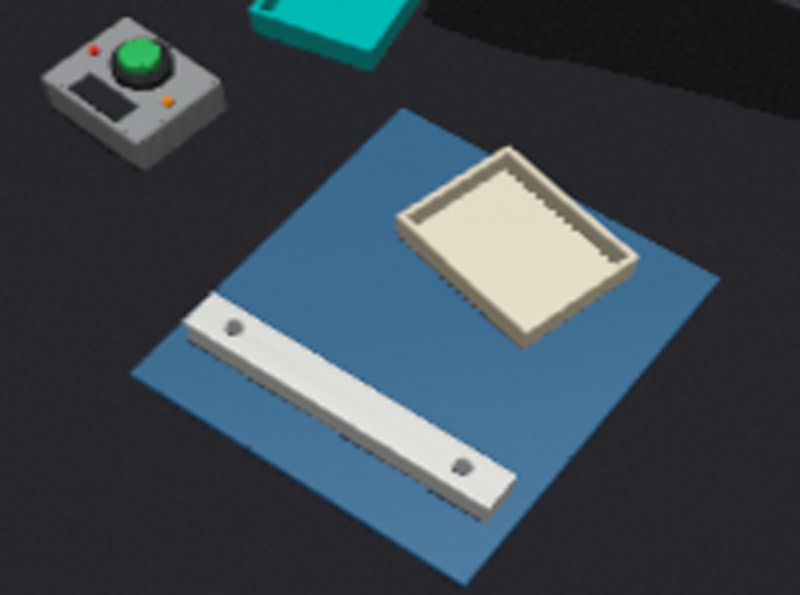

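```bash
python3 - <<'E'
from h import *
def p(u,v,z): return ray('s1',(155+u/4-.4,130+v/3.5-.4),z)
print('btn',p(140,55,.067).round(4))
for n,z,l in [('fence',.046,[(213,293),(183,322),(487,510),(515,478)]),('box',.042,[(508,147),(397,216),(525,338),(638,260)]),('board',.012,[(402,108),(132,373),(467,585),(720,278)])]:
    P=np.array([p(u,v,z) for u,v in l]);print(n,P.mean(0).round(4));print(P.round(4)[:,:2])
    for i in range(4):
        d=P[(i+1)%4]-P[i];print(np.linalg.norm(d).round(4),np.degrees(np.arctan2(d[1],d[0])).round(1))
E
```

```text
btn [ 0.4904 -0.3193  0.067 ]
fence [ 0.6401 -0.0339  0.046 ]
[[ 0.6215 -0.1531]
 [ 0.6514 -0.1541]
 [ 0.6581  0.0852]
 [ 0.6292  0.0864]]
0.0299 -1.8
0.2394 88.4
0.0289 177.6
0.2397 -91.8
box [ 0.4671 -0.0181  0.042 ]
[[ 0.401  -0.0681]
 [ 0.4968 -0.0947]
 [ 0.5341  0.0322]
 [ 0.4365  0.0581]]
0.0994 -15.5
0.1323 73.6
0.101 165.2
0.1311 -105.7
board [ 0.5476 -0.0308  0.012 ]
[[ 0.396  -0.1615]
 [ 0.6929 -0.1684]
 [ 0.6995  0.1   ]
 [ 0.4021  0.1066]]
0.297 -1.3
0.2685 88.6
0.2975 178.7
0.2681 -91.3
```

```bash
cat >> h.py <<'E'
def go(x,y,z,yaw=None):
    o=observe(); r=R.from_euler('xyz',o['tcp_rot'])
    d=r.inv().apply(np.array([x,y,z])-o['position'])*1000
    print('tool mm',d.round(1))
    if yaw is not None:
        t=R.from_euler('xyz',[np.pi,0,np.radians(yaw)])
        print('rotvec deg',(np.degrees((r.inv()*t).as_rotvec())).round(2))
E
python3 - <<'E'
from h import *
go(.4904,-.3193,.095,0)
print(ray('s1',(222*.64,338*.64),0),ray('s1',(205*.64,293*.64),.14))
E
```

```text
tool mm [374.2 -99.7 123.3]
rotvec deg [-0.06  0.   17.18]
[ 0.71556464 -0.31186956  0.        ] [ 0.70529212 -0.31123266  0.14      ]
```

Request:
servo_tool([
  [[0,0,0],[30,-8,0],0],
  [[0,0,0],[38,-10,0],0],
  [[0,0,0],[38,-10,0],0],
  [[0,0,0],[38,-10,5],0],
  [[0,0,0],[38,-10,10],0],
  [[0,0,0],[38,-10,10],0],
  [[0,0,0],[38,-10,10],0],
  [[0,0,0],[38,-10,10],0],
])

```text
t: 0.9
position: [0.4233, -0.3623, 0.173]
tcp_rot: [-3.141, 0.0, 0.3]
wrist_force: [-0.3, -0.5, 0.2]
gripper_width: 0.365
grasp_force: 0.0
```

Request:
servo_tool([
  [[0,0,0],[38,-10,10],0],
  [[0,0,0],[30,-10,10],0],
  [[0,0,0],[10,-2,10],0],
  [[0,0,0],[0,0,10],0],
  [[0,0,0],[0,0,0],0],
  [[0,0,0],[0,0,0],0],
])

```text
t: 1.5
position: [0.4892, -0.3203, 0.1337]
tcp_rot: [-3.141, 0.0, 0.298]
wrist_force: [0.2, -0.9, -0.4]
gripper_width: 0.005
grasp_force: 0.0
```

```bash
python3 - <<'E'
from h import *
go(.4904,-.3193,.095,17.2)
a=snap('wrist','w1')
T=a['extrinsics'];K=a['camera_matrix'];print(T.round(3))
for q in [(.4904,-.3193,.067),tuple(observe()['position'])]:
    c=np.linalg.inv(T)@np.r_[q,1];print((K@c[:3]/c[2]).round(1))
E
```

```text
tool mm [ 1.4 -0.6 38.7]
rotvec deg [-0.02  0.02 -0.1 ]
[[ 0.293 -0.916 -0.274  0.566]
 [-0.956 -0.281 -0.083 -0.297]
 [-0.001  0.286 -0.958  0.301]
 [ 0.     0.     0.     1.   ]]
[255.9 202.    1. ]
[256.9 238.3   1. ]
```

View pics/w1.png

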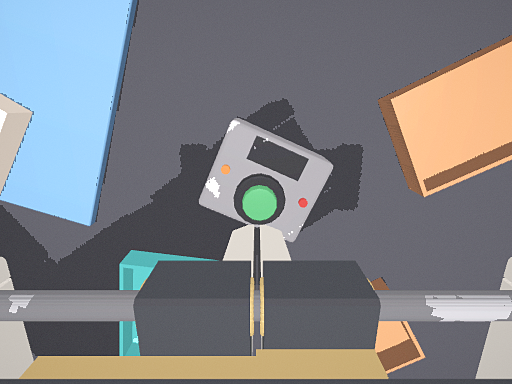

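The wrist view shows the green button at (259,202) against a predicted (256,202), so it is well located. I press.

Request:
servo_tool([
  [[0,0,0],[1,-1,20],0],
  [[0,0,0],[0,0,25],0],
  [[0,0,0],[0,0,15],0],
  [[0,0,0],[0,0,6],0],
  [[0,0,0],[0,0,3],0],
  [[0,0,0],[0,0,3],0],
  [[0,0,0],[0,0,0],0],
])

```text
t: 2.25
position: [0.4911, -0.3186, 0.0623]
tcp_rot: [3.141, -0.0, 0.3]
wrist_force: [-2.8, -0.8, 3.6]
gripper_width: 0.006
grasp_force: 2.1
```

Request:
servo_tool([
  [[0,0,0],[0,0,2],0],
  [[0,0,0],[0,0,1],0],
  [[0,0,0],[0,0,1],0],
  [[0,0,0],[0,0,0],0],
  [[0,0,0],[0,0,0],0],
])

```text
t: 2.75
position: [0.4914, -0.3187, 0.0608]
tcp_rot: [3.14, -0.001, 0.3]
wrist_force: [-11.9, 7.1, 33.3]
gripper_width: 0.006
grasp_force: 16.5
```

Request:
servo_tool([
  [[0,0,0],[0,0,-10],0],
  [[0,0,0],[0,0,-25],0],
  [[0,0,0],[0,0,-30],0],
  [[0,0,0],[0,0,-20],0],
  [[0,0,8],[0,0,0],60],
  [[0,0,8],[0,0,0],60],
  [[0,0,8],[0,0,0],60],
  [[0,0,8],[0,0,0],60],
])

```text
t: 3.55
position: [0.4912, -0.3182, 0.143]
tcp_rot: [3.141, -0.001, -0.264]
wrist_force: [-0.1, 0.7, -0.0]
gripper_width: 0.298
grasp_force: 0.0
```

```bash
python3 - <<'E'
from h import *
print(observe()['position'],observe()['tcp_rot'],observe()['gripper_width'])
go(.4671,-.0181,.14,-15.6)
E
```

```text
[ 0.49121827 -0.31821383  0.14295174] [ 3.14146593e+00 -1.02795027e-03 -2.64434949e-01] 0.29832212514673895
tool mm [-101.7 -283.4    2.8]
rotvec deg [ 0.01 -0.06  0.45]
```

Request:
servo_tool([
  [[0,0,0],[-10,-30,0],60],
  [[0,0,0],[-15,-42,0],60],
  [[0,0,0],[-15,-42,0],60],
  [[0,0,0],[-15,-42,0],60],
  [[0,0,0],[-15,-42,0],60],
  [[0,0,0],[-15,-42,0],60],
  [[0,0,0],[-12,-33,0],60],
  [[0,0,0.5],[-4,-10,0],60],
])

```text
t: 4.35
position: [0.4654, -0.016, 0.143]
tcp_rot: [-3.141, -0.001, -0.265]
wrist_force: [-0.0, -0.4, 0.5]
gripper_width: 0.598
grasp_force: 0.0
```

Request:
servo_tool([
  [[0,0,0],[0,0,0],60],
  [[0,0,0],[0,0,0],60],
  [[0,0,0],[0,0,0],60],
])

```text
t: 4.65
position: [0.4659, -0.0196, 0.1427]
tcp_rot: [-3.142, -0.0, -0.268]
wrist_force: [-1.0, 0.4, 0.1]
gripper_width: 0.599
grasp_force: 0.0
```

```bash
python3 - <<'E'
from h import *
go(.4671,-.0181,.14,-15.6)
a=snap('wrist','w2')
T=a['extrinsics'];K=a['camera_matrix']
yw=np.radians(-15.6);c,s=np.cos(yw),np.sin(yw)
for l in [(50,65),(50,-65),(-50,65),(-50,-65)]:
    x=l[0]/1000;y=l[1]/1000
    q=np.linalg.inv(T)@np.r_[.4671+c*x-s*y,-.0181+s*x+c*y,.042,1];print(l,(K@q[:3]/q[2]).round(1))
E
```

```text
tool mm [ 0.7 -1.7  2.7]
rotvec deg [-0.   -0.03  0.23]
(50, 65) [183.6 138.1   1. ]
(50, -65) [327.1 138.6   1. ]
(-50, 65) [190.4 238.8   1. ]
(-50, -65) [319.9 239.2   1. ]
```

View pics/w2.png

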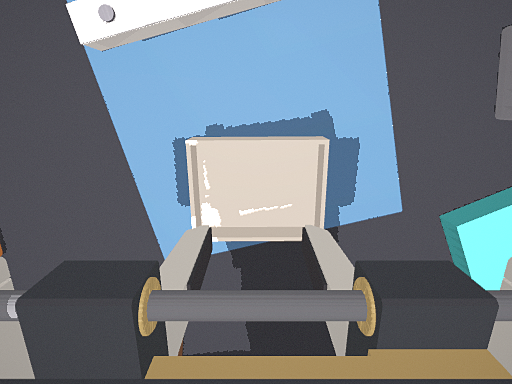

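The wrist view shows the base's top corners at (187,138), (329,137), (322,240) and (191,240), within 2 px of the prediction and square to the tool. I lower the fingers inside it.

Request:
servo_tool([
  [[0,0,0],[6,0,20],60],
  [[0,0,0],[6,0,30],60],
  [[0,0,0],[0,0,30],60],
  [[0,0,0],[0,0,25],60],
  [[0,0,0],[0,0,10],60],
  [[0,0,0],[0,0,6],60],
  [[0,0,0],[0,0,0],60],
])

```text
t: 5.4
position: [0.4774, -0.0223, 0.0217]
tcp_rot: [3.142, -0.0, -0.268]
wrist_force: [-0.2, -0.6, 0.7]
gripper_width: 0.601
grasp_force: 0.0
```

```bash
python3 - <<'E'
from h import *
print(observe()['position'],observe()['wrist_force'])
go(.575,-.0185,.02,-1.5)
E
```

```text
[ 0.4774007  -0.02226512  0.02174695] [-0.24045152 -0.58566539  0.73177473]
tool mm [ 93.1 -29.5   1.7]
rotvec deg [  0.    -0.   -13.85]
```

Request:
servo_tool([
  [[0,0,-5],[0,0,0],60],
  [[0,0,-5],[0,0,0],60],
  [[0,0,-4],[0,0,0],60],
  [[0,0,0],[8,0,0],60],
  [[0,0,0],[8,0,0],60],
  [[0,0,0],[8,0,0],60],
  [[0,0,0],[8,0,0],60],
  [[0,0,0],[8,0,0],60],
])

```text
t: 6.2
position: [0.518, -0.0229, 0.0217]
tcp_rot: [3.142, -0.0, -0.024]
wrist_force: [-1.2, 0.0, 0.3]
gripper_width: 0.599
grasp_force: 0.3
```

Request:
servo_tool([
  [[0,0,0],[8,0,0],60],
  [[0,0,0],[8,0,0],60],
  [[0,0,0],[8,0,0],60],
  [[0,0,0],[8,0,0],60],
  [[0,0,0],[8,0,0],60],
  [[0,0,0],[8,0,0],60],
  [[0,0,0],[8,0,0],60],
  [[0,0,0],[0,0,0],60],
])

```text
t: 7.0
position: [0.5743, -0.0242, 0.0217]
tcp_rot: [3.141, -0.001, -0.023]
wrist_force: [-0.5, 0.5, -0.6]
gripper_width: 0.603
grasp_force: 0.0
```

```bash
python3 - <<'E'
from h import *
o=observe();print(o['position'],o['tcp_rot'],o['wrist_force'])
snap('wrist','w3')
E
```

```text
[ 0.57431923 -0.02422867  0.02171151] [ 3.14149132e+00 -1.03826533e-03 -2.30155158e-02] [-0.52802182  0.46990621 -0.62109469]
```

View pics/w3.png

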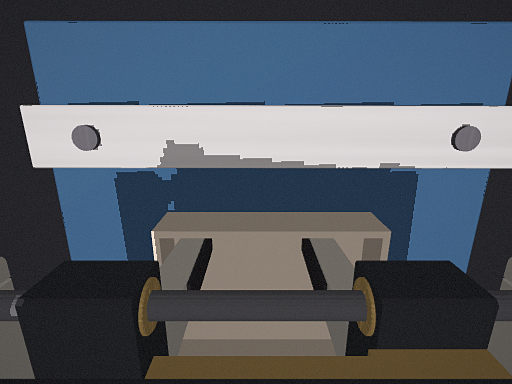

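The base (front edge at row 212, columns 152–390) is now parallel to the fence (rows 105–167, columns 22 to beyond 512) and well inside its length. I keep closing.

Request:
servo_tool([
  [[0,0,0],[7,0,0],60],
  [[0,0,0],[7,0,0],60],
  [[0,0,0],[6,0,0],60],
  [[0,0,0],[5,0,0],60],
  [[0,0,0],[5,0,0],60],
  [[0,0,0],[3,0,0],60],
  [[0,0,0],[0,0,0],60],
])

```text
t: 7.75
position: [0.6066, -0.025, 0.0216]
tcp_rot: [3.142, -0.0, -0.023]
wrist_force: [0.2, 0.2, -0.4]
gripper_width: 0.597
grasp_force: 0.0
```

Request:
servo_tool([
  [[0,0,0],[2,0,0],60],
  [[0,0,0],[1,0,0],60],
  [[0,0,0],[1,0,0],60],
  [[0,0,0],[0,0,0],60],
])

```text
t: 8.15
position: [0.6103, -0.025, 0.0217]
tcp_rot: [3.142, -0.0, -0.023]
wrist_force: [0.3, -0.1, 0.0]
gripper_width: 0.602
grasp_force: 0.0
```

Request:
servo_tool([
  [[0,0,0],[1,0,0],60],
  [[0,0,0],[1,0,0],60],
  [[0,0,0],[1,0,0],60],
  [[0,0,0],[0,0,0],60],
  [[0,0,0],[0,0,0],60],
])

```text
t: 8.65
position: [0.6106, -0.025, 0.0214]
tcp_rot: [-3.141, 0.006, -0.023]
wrist_force: [-14.2, -0.5, 11.0]
gripper_width: 0.601
grasp_force: 7.1
```

```bash
python3 - <<'E'
from h import *
o=observe();print(o['position'],o['wrist_force'],o['ft_torque'])
a=snap('scene','s4')['frame']
cv2.imwrite('pics/c4.png',cv2.resize(a[150:300,180:340],(800,600),interpolation=cv2.INTER_CUBIC))
E
```

```text
[ 0.61058673 -0.02498935  0.02141369] [-14.19515823  -0.54163996  10.96935229] [-0.27279751  2.33758436 -0.33933022]
```

View pics/c4.png

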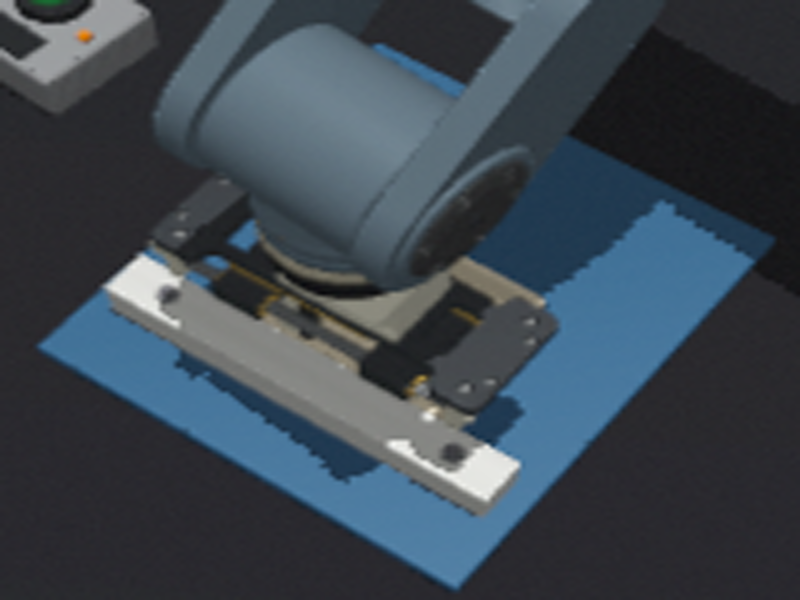

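The crop shows the fingers inside the base, hard up behind the fence; the forces confirm contact. I back off, find the floor, then do the diagonal push.

Request:
servo_tool([
  [[0,0,0],[-3,0,0],60],
  [[0,0,0],[-3,0,0],60],
  [[0,0,0],[0,0,2],60],
  [[0,0,0],[0,0,2],60],
  [[0,0,0],[0,0,0],60],
  [[0,0,0],[0,0,0],60],
])

```text
t: 9.3
position: [0.6073, -0.025, 0.0175]
tcp_rot: [-3.142, -0.0, -0.023]
wrist_force: [0.1, -0.9, -0.7]
gripper_width: 0.601
grasp_force: 0.0
```

Request:
servo_tool([
  [[0,0,0],[0,0,1],60],
  [[0,0,0],[0,0,0],60],
  [[0,0,0],[0,0,0],60],
])

```text
t: 9.6
position: [0.6072, -0.025, 0.0166]
tcp_rot: [3.142, -0.0, -0.023]
wrist_force: [0.3, -0.3, -0.9]
gripper_width: 0.601
grasp_force: 0.0
```

Request:
servo_tool([
  [[0,0,0],[2.5,0,0],60],
  [[0,0,0],[0,0,0],60],
  [[0,0,0],[1,0,0.5],60],
  [[0,0,0],[1,0,0.5],60],
  [[0,0,0],[1,0,0.5],60],
  [[0,0,0],[0,0,0],60],
  [[0,0,0],[0,0,0],60],
])

```text
t: 10.3
position: [0.6106, -0.025, 0.0163]
tcp_rot: [-3.141, 0.005, -0.023]
wrist_force: [-18.0, 0.8, 25.0]
gripper_width: 0.6
grasp_force: 14.8
```

Request:
servo_tool([
  [[0,0,0],[1,0,0],60],
  [[0,0,0],[0.5,0,0],60],
  [[0,0,0],[0,0,0],60],
  [[0,0,0],[0,0,0],60],
  [[0,0,0],[0,0,0],60],
])

```text
t: 10.8
position: [0.6106, -0.025, 0.0163]
tcp_rot: [-3.141, 0.009, -0.023]
wrist_force: [-26.8, 0.1, 31.1]
gripper_width: 0.599
grasp_force: 21.5
```

```bash
python3 - <<'E'
from h import *
o=observe();print(o['position'],o['wrist_force'],o['ft_torque'])
w=snap('wrist','w5')['frame'];d=snap('side','d5')['frame']
cv2.imwrite('pics/c5.png',np.hstack([cv2.resize(w[60:320],(400,300)),cv2.resize(d[140:290,150:350],(400,300))]))
E
```

```text
[ 0.61059157 -0.0250075   0.01627333] [-26.84015405   0.08411105  31.12765255] [-0.41067383  4.28110153 -0.40513565]
```

View pics/c5.png

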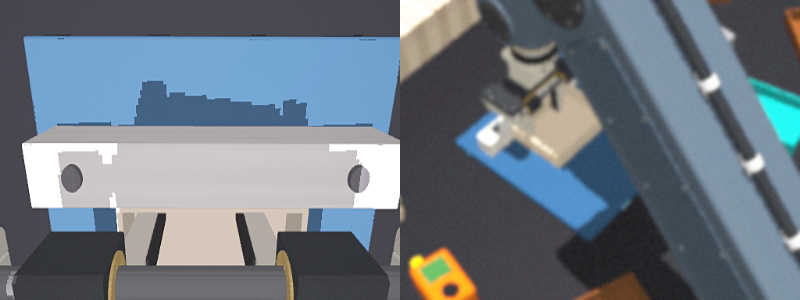

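The base meets the fence with no blue gap (left half, row 208, columns 115–305). It sits inside the fence's length, and the force is steady at about 27 N to the fence and 31 N down.

```bash
python3 -c "
from h import *
print(hand_in())"
```

```text
the job is handed in; nothing more can be done
None
```

The job is handed in: I pressed the start button fully down and released it, and the cream base is pressed against fence and board at a steady 27 N and 31 N (wrist readings); I did not photograph the button back up or re-check the bystanders, though every move stayed well clear of them.

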